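# Catch the incubator lid and ease it shut

### The arm

A 6-joint arm with a two-finger parallel gripper is mounted at the origin on the work surface. World frame = base frame: x ahead of the robot, y to its left, z up, the work surface at z = 0. Lengths are in mm, angles in rad, forces in N, time in s.
With the tool pointing down it reaches from about 150 to 775 mm from the base axis. Payload 6.1 kg.
Tool frame: the origin (TCP) lies at the very end of the fingers, on their centre line; the grasp point (between the pads) lies 19 mm behind it (grasp_offset is the z of the grasp point in the tool frame, in mm); z points along the fingers, y is the direction in which the jaws open and shut (so a half turn about z gives the same grasp; the last joint's range is limited). The gripper opens to 85 mm and grips with 20 to 120 N. Pads are 22 mm wide; open, the fingers measure 114 mm over their backs; the gripper's body (76 mm by 85 mm) begins 54 mm behind the grasp point. The pads swing forward as they close: fully open they stand 13 mm farther back than shut.
Start: joints at [1.234, 0.126, -0.04, 1.405, 0, 1.571], TCP at [173.489, 495.489, 199.595] pointing down, gripper open.
Joint ranges: [-2.72, 2.72], [-0.95, 1.95], [-1.27, 1.35], [-1.78, 2.02], [-1.46, 1.47], [-3.14, 3.14]. Speed limits (rad/s): [2.39, 2.39, 3.01, 3.14, 3.14, 3.14].

### API

Orientations are given as a unit quaternion [x, y, z, w].
In Python, from station import get_obs, read_camera, finish_job, silhouettes, mark_of, grasp_offset gives the robot as it stands.
- The arm moves only by the tool step_arm, never from a script. Its argument "moves" is a list of rows, each a list of 3 entries, a list of its own where there are three numbers: the shift along the world's x, y, z as a fraction of full scale, then the turn, a rotation vector about the world's x, y, z as a fraction of full scale, then the gripper's target within -1 to 1 (shut at 1, half-way at 0, fully open at -1). A call has exactly 8 rows; each row shifts and turns the pose as measured when the row begins; what a row does not reach is not made up. Full scale, the value 1, is 25 mm for a shift and 10 degrees for a turn. A row lasts 1/8 s, in which the tool goes at most 62.5 mm and 10.7 degrees, less where a joint would pass 70% of its speed; a pose out of reach is approached as far as the arm can. A call with a number of a shift or a turn outside -1 to 1 is refused whole. A call with a gripper value outside its range is refused whole. The fingers move at their own pace and stop on an object; "force" is the grip in N (left out, the last holds). Time passes only in rows, so rows that do not move let the fingers close, or fill a call up. It gives the time, the measured TCP pose, the force and the opening at its end, in the units of the state.
- get_obs(): the state, without advancing time (a new reading comes with each control period).
- read_camera(name): name is "side" or "top"; returns a dict with "frame" (480x640x3 uint8, blue, green, red), "range_z" (480x640 float32, mm along the optical axis (not along the pixel's ray), 0 where there is no reading), "fovy" (degrees; the focal length in pixels is half the picture's height over the tangent of half this angle, whatever the lens; pixels are square), "cx", "cy" (the principal point, pixels), "world_from_camera" (4x4, takes a point from camera to world coordinates). Camera axes: x right, y up, looking along -z (the intrinsics and any distortion apply to the point x, -y, -z); pixel columns grow to the right and rows downward; lengths in mm; the calibration is good to about 2 mm. A picture is of the moment at which its call begins.
- finish_job(): hands the job in, once; it reports no verdict.
Trained networks look in a picture, given as the dict that the camera call returned (one of the last four; its "shot" number tells which), for a name from the list of things; names that differ only in an ending like _2 or _b are one class to them, and where a whole thing is asked for, a point or a joint stands for the part that bears it (a point fixed in the world has none). Each returns a list of dicts, best first, with "p" (0 to 1); they miss things now and then, are a little off and sometimes report something else, mostly with a low value. They report only what shows in the picture. A call takes as long as a camera call.
- silhouettes(picture, thing): "pixels" (480x640 bool, what is visible of it) and "box" ([left, top, right, bottom] as shares, 0 to 1, of the picture: columns of its width, rows of its height, round what is visible of it).
- mark_of(picture, thing): "centre" ([row, column] as shares, 0 to 1, of the picture: columns of its width, rows of its height: a listed point, or the origin of a listed thing).
The state is a dict: "t": time; "joints": joint angles; "dq": joint speeds; "tau": joint torques, N m; "tcp_pos": TCP position; "tcp_rot": TCP orientation; "wrist_force": force on the tool from outside, world axes, zero at the start; "ft_torque": the same for the moment, N m; "opening": opening from 0.0 (shut) to 1.0 (fully open).
Only numpy, scipy, OpenCV 4.12 (cv2) and the standard library are available. Lean on these libraries where they do the work, as an engineer would, in place of code of your own. Each camera call takes 0.05 s, during which the arm holds its last target. There are 200 camera calls.

### The job

The lid of the small dry-block incubator stands open, and its worn hinge lets it slam. Push the lid over from behind, catch it on your fingers as it falls, and lower it slowly until it is fully shut, never letting it drop, squeezing it or forcing it. Leave the things standing around where they are, and finish clear of everything.

Things in the scene. Friction and masses are not known exactly. Their poses are not given: they have to be found in the camera images.
- incubator: Beige open-topped incubator box fixed to the bench, 150 (its x, depth) x 220 (its y, width) x 100 mm high, with a metal block of sample tubes below the rim. Origin: centre of its underside, on the bench. Its x axis points from the front wall (outer face at x = -75 mm) to the hinge side; it stands sideways, so x points roughly to the robot's left, within 27 degrees; z up.
- lid (a joint): Opening angle of the grey lid about the hinge (along the incubator's y): 0 shut and level, 1.57 upright, 1.80 the open stop, leaning back past the hinge. Starts at 1.58 to 1.66. Friction holds it near upright; once pushed below a point between 1.38 and 1.31 it falls by itself, slowly at first: from 1.27 to 0.6 in 3 to 5 s, to shut in 4 to 6 s, at the end 0.45 to 0.65 rad/s.
- lid_hinge (a point): Hinge axis at mid-width, in the plane of the lid's underside: 80 mm along +x from the incubator's origin, 100.5 mm above the bench. The lid weighs 0.33 to 0.42 kg; holding it by the lip takes 1 to 2 N. Falling freely is a slam: over the last 60 mm the lip should come down slower than 0.07 m/s.
- lip (a point): Middle of the lid's free edge, on its underside, 200 mm from the hinge. The lid is a flat plate 8 mm thick, 220 mm wide and 160 mm long from the hinge, then a lip tongue 110 mm wide, 40 mm long. Shut, the lip's edge is 45 mm in front of the front wall, 100 mm above the bench, with free space below for a finger. Open, its upper face looks to the incubator's +x.
- tube_rack: Bystander, leave alone: white rack 180 x 50 x 60 mm with tubes rising to 95 mm, beside the incubator on the side far from the robot. Origin under its centre.
- reagent_bottle: Bystander, leave alone: amber bottle, 60 mm diameter, 130 mm high, behind the incubator's hinge side. Origin under its centre.
- cuvette_tray: Bystander, leave alone: low white tray of cuvettes 80 x 120 x 31 mm, in front of the incubator's front wall. Origin under its centre.
- beaker: Bystander, leave alone: white cup, 56 mm diameter, 60 mm high, behind the incubator's hinge side. Origin under its centre.
- jar: Bystander, leave alone: white jar, 52 mm diameter, 60 mm high, behind the incubator's hinge side. Origin under its centre.
- wash_bottle: Bystander, leave alone: white bottle, 66 mm diameter, 170 mm high, on the bench's left. Origin under its centre.
- tip_box: Bystander, leave alone: grey box with clear cover 122 x 87 x 62 mm, on the bench's right. Origin under its centre.

How it is judged:
By the outcome, as a careful person would: the job done as asked, in the order asked, and still so for the second after the job is handed in, with the robot touching nothing.
It also fails if it takes over 58 s, if anything falls off the work surface, if the arm or the gripper's body presses on something with over 40 N, if the wrist force passes 120 N, or if a joint passes its speed limit or range.

## Working session

There is one attempt and no reset: what is moved stays moved. The work goes in short steps, Python scripts to look and compute and a tool call to move; the robot and the scene stay as the last step left them, time stands still between calls to the robot, and variables do not carry over. Pictures are saved under pics/ and viewed, about 8 in all and at most 12, crops included, and the job is handed in when it is done.

Besides the shell and the picture viewer there is one more tool, called after "Emit:" as name(argument=value, ...) on one line, values as JSON. step_arm: Moves the arm, as the interface text tells. Shift numbers are shares of 25 mm and turn numbers shares of 10 degrees, none past 1 either way. Its arguments: {"type":"object","properties":{"moves":{"type":"array"},"force":{"type":"number"}},"required":["moves"]}

```bash
mkdir -p pics; ls
cat > h.py <<'E'
import numpy as np, cv2
from station import *
def cam(n):
    p=read_camera(n); h,w=p['frame'].shape[:2]
    p['f']=h/2/np.tan(np.radians(p['fovy'])/2); return p
def pts(p,mask):
    r,c=np.nonzero(mask&(p['range_z']>0)); z=p['range_z'][r,c]
    P=np.stack([(c-p['cx'])*z/p['f'],-(r-p['cy'])*z/p['f'],-z,np.ones_like(z)])
    return (np.array(p['world_from_camera'])@P)[:3].T
def proj(p,X):
    X=np.atleast_2d(X); q=np.linalg.inv(p['world_from_camera'])@np.c_[X,np.ones(len(X))].T
    return np.stack([p['cx']-p['f']*q[0]/q[2],p['cy']+p['f']*q[1]/q[2]]).T
E
python3 - <<'E'
from h import *
print(get_obs(),grasp_offset)
for n in('side','top'):
    p=cam(n); cv2.imwrite(f'pics/{n}0.png',p['frame'])
    print(n,[k for k in p],p['fovy'],p['cx'],p['cy'],np.array(p['world_from_camera']).round(3).tolist())
    for t in ['incubator','lid','lid_hinge','lip','tube_rack','reagent_bottle','cuvette_tray','beaker','jar','wash_bottle','tip_box']:
        m=mark_of(p,t); s=silhouettes(p,t); o=[t]
        if m: o+= [round(m[0]['p'],2),(np.array(m[0]['centre'])*[480,640]).round(0).tolist()]
        if s:
            X=pts(p,s[0]['pixels']); 
            if len(X): o+=[round(s[0]['p'],2),np.percentile(X,[3,50,97],axis=0).round(0).tolist()]
        print(*o)
E
```

```text
pics
{'t': 0.0, 'joints': array([ 1.23400524e+00,  1.26414744e-01, -4.06067018e-02,  1.40539734e+00,
       -1.44711713e-05,  1.57077286e+00]), 'dq': array([ 0.00041232, -0.00038532, -0.00125652, -0.00097051,  0.00104572,
       -0.00051865]), 'tau': array([-2.35635080e-04, -4.35914505e+01,  3.52925491e+01,  1.72084558e-02,
       -1.47499514e-05,  1.85005931e-07]), 'tcp_pos': array([173.3457532 , 495.0746369 , 198.81088219]), 'tcp_rot': array([ 1.67589174e-01,  9.85856587e-01, -8.00966089e-04, -1.28838929e-04]), 'wrist_force': array([-0.71990774,  0.34689526, -0.23725489]), 'ft_torque': array([-0.02213199, -0.05359145, -0.02402827]), 'opening': 0.9975347738026602} -18.700000000000003
side ['frame', 'range_z', 'fovy', 'cx', 'cy', 'world_from_camera', 'shot', 'f'] 43.044018105267625 316.8776328761511 233.191675967353 [[-0.998, 0.055, -0.024, 541.648], [-0.057, -0.728, 0.684, 1007.031], [0.02, 0.684, 0.729, 1193.002], [0.0, 0.0, 0.0, 1.0]]
incubator 0.73 [269.0, 316.0] 0.81 [[465.0, -22.0, 7.0], [588.0, 97.0, 133.0], [704.0, 148.0, 290.0]]Traceback (most recent call last):
  File "<stdin>", line 7, in <module>
ValueError: it knows: beaker, cuvette_tray, incubator, jar, lid_hinge, lip, reagent_bottle, tip_box, tube_rack, wash_bottle
```

Run:
```python
from h import *
for n in('side','top'):
    p=cam(n); cv2.imwrite(f'pics/{n}0.png',p['frame'])
    print(n,np.array(p['world_from_camera']).round(2).tolist())
    for t in ['incubator','lid','lid_hinge','lip','tube_rack','reagent_bottle','cuvette_tray','beaker','jar','wash_bottle','tip_box']:
        o=[t]
        for f in (mark_of,silhouettes):
            try: s=f(p,t)
            except ValueError: continue
            if not s: continue
            if f is mark_of: o+= [round(s[0]['p'],2),(np.array(s[0]['centre'])*[480,640]).round(0).tolist()]
            else:
                X=pts(p,s[0]['pixels'])
                if len(X): o+=[round(s[0]['p'],2),np.percentile(X,[3,50,97],axis=0).round(0).tolist()]
        print(*o)
```

```text
side [[-1.0, 0.05, -0.02, 541.65], [-0.06, -0.73, 0.68, 1007.03], [0.02, 0.68, 0.73, 1193.0], [0.0, 0.0, 0.0, 1.0]]
incubator 0.72 [269.0, 315.0] 0.9 [[466.0, -17.0, 9.0], [589.0, 98.0, 134.0], [704.0, 148.0, 291.0]]
lid 0.93 [[521.0, 62.0, 107.0], [612.0, 109.0, 202.0], [708.0, 150.0, 296.0]]
lid_hinge 0.71 [268.0, 300.0] 0.79 [[521.0, 63.0, 107.0], [612.0, 109.0, 202.0], [707.0, 150.0, 296.0]]
lip 0.64 [250.0, 260.0] 0.71 [[520.0, 61.0, 105.0], [612.0, 109.0, 201.0], [708.0, 150.0, 296.0]]
tube_rack 0.59 [246.0, 259.0] 0.62 [[707.0, -104.0, 3.0], [742.0, 22.0, 56.0], [773.0, 41.0, 94.0]]
reagent_bottle 0.9 [301.0, 240.0] 0.65 [[729.0, 120.0, 7.0], [753.0, 146.0, 77.0], [782.0, 159.0, 129.0]]
cuvette_tray 0.83 [223.0, 347.0] 0.76 [[438.0, -201.0, 3.0], [496.0, -148.0, 25.0], [556.0, -101.0, 33.0]]
beaker 0.65 [321.0, 301.0] 0.76 [[577.0, 145.0, 0.0], [601.0, 162.0, 37.0], [624.0, 197.0, 60.0]]
jar 0.92 [311.0, 273.0] 0.84 [[646.0, 129.0, 6.0], [668.0, 162.0, 50.0], [691.0, 175.0, 62.0]]
wash_bottle 0.64 [424.0, 348.0] 0.72 [[458.0, 414.0, 10.0], [488.0, 443.0, 107.0], [517.0, 458.0,
[... 540 characters left out ...]
 [176.0, 326.0] 0.66 [[669.0, -132.0, 10.0], [714.0, -52.0, 59.0], [762.0, 26.0, 97.0]]
reagent_bottle 0.68 [164.0, 262.0] 0.85 [[725.0, 94.0, -3.0], [745.0, 120.0, 87.0], [800.0, 151.0, 132.0]]
cuvette_tray 0.57 [258.0, 364.0] 0.62 [[725.0, 95.0, 13.0], [743.0, 119.0, 89.0], [777.0, 147.0, 132.0]]
beaker 0.57 [221.0, 244.0] 0.5 [[571.0, 150.0, -3.0], [603.0, 174.0, 17.0], [622.0, 191.0, 66.0]]
jar 0.69 [195.0, 256.0] 0.56 [[640.0, 122.0, 20.0], [664.0, 144.0, 59.0], [686.0, 164.0, 68.0]]
wash_bottle 0.98 [258.0, 152.0] 0.72 [[453.0, 387.0, 6.0], [479.0, 406.0, 114.0], [509.0, 439.0, 172.0]]
tip_box 0.73 [258.0, 471.0] 0.83 [[431.0, -502.0, 6.0], [493.0, -446.0, 61.0], [554.0, -395.0, 68.0]]
```

View pics/side0.png

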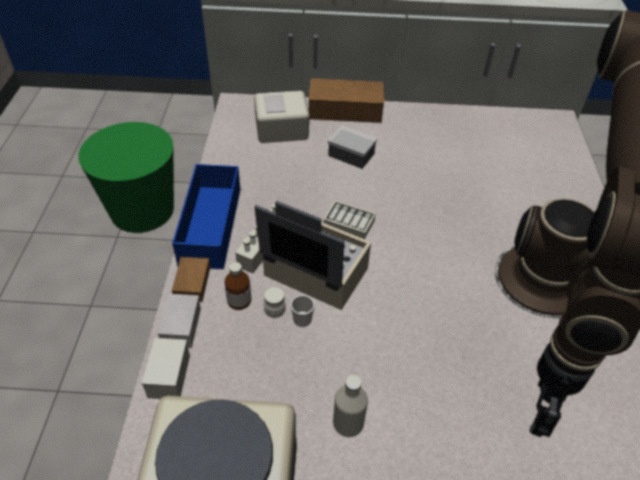

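View pics/top0.png

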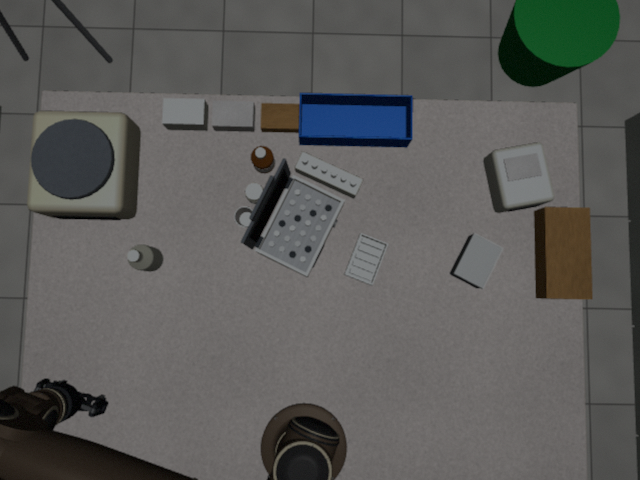

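The side view shows the lid standing open at about (300,243), with the beaker (302,310) and jar (274,300) behind it, the amber bottle at (238,288) and the wash bottle at (350,405). The top view shows the lid edge-on from (247,243) to (285,165), the rack beyond it and the tray at (366,258). Next I fit the lid plane and the box.

Run:
```python
from h import *
p=cam('side'); X=pts(p,silhouettes(p,'lid')[0]['pixels'])
X=X[(X[:,2]>115)]
# back face: robust plane
m=np.ones(len(X),bool)
for i in range(8):
    c=X[m].mean(0); n=np.linalg.svd(X[m]-c,full_matrices=False)[2][2]; m=abs((X-c)@n)<(8 if i<4 else 4)
if n[1]<0:n=-n
print('plane',c.round(1),n.round(4),m.sum(),len(X)); 
yaw=np.arctan2(n[1],n[0]); ex=np.array([np.cos(yaw),np.sin(yaw),0]); ey=np.array([-ex[1],ex[0],0])
print('yaw',np.degrees(yaw),'theta',np.pi/2+np.arcsin(-n[2]) , np.pi/2-np.arcsin(n[2]))
s=(X[m]-c)@ey; print('ey extent',np.percentile(s,[0.5,2,98,99.5])); z=X[m][:,2]; print('z',np.percentile(z,[0.5,99.5,99.9]))
w=(z<240); print('ey ext low',np.percentile(s[w],[.5,2,98,99.5])); w=z>270; print('tongue ey',np.percentile(s[w],[1,99]))
T=cam('top'); Y=pts(T,silhouettes(T,'incubator')[0]['pixels'])
Yr=Y[(abs(Y[:,2]-100)<7)]
a=Yr@ex; b=Yr@ey; print('rim x',np.percentile(a,[.5,2,98,99.5]),'y',np.percentile(b,[.5,2,98,99.5]), len(Yr)); print('c in frame',c@ex,c@ey)
Y=pts(p,silhouettes(p,'incubator')[0]['pixels']); Yr=Y[(Y[:,2]<90)&(Y[:,2]>15)]; print('side back wall a',np.percentile(Yr@ex,[5,50,95,99]),np.percentile(Yr@ey,[.5,2,98,99.5]))
# marks -> origin guesses
for q,pp,h in (('incubator',T,0),('incubator',p,0),('lid_hinge',T,100.5),('lid_hinge',p,100.5),('reagent_bottle',T,0),('reagent_bottle',p,0),('jar',T,0),('jar',p,0),('beaker',T,0),('beaker',p,0),('cuvette_tray',T,0),('cuvette_tray',p,0)):
    k=mark_of(pp,q)
    if not k: continue
    r,cc=np.array(k[0]['centre'])*[480,640]
    W=np.array(pp['world_from_camera']); d=W[:3,:3]@[(cc-pp['cx'])/pp['f'],-(r-pp['cy'])/pp['f'],-1]; P=W[:3,3]+d*(h-W[2,3])/d[2]
    print(q,P.round(0),'frame',round(P@ex),round(P@ey))
```

```text
plane [612.6 108.3 205.4] [ 0.4244  0.9048 -0.036 ] 4211 4369
yaw 64.87286030269144 theta 1.6067866249287084 1.6067866249287084
ey extent [-112.14878128 -107.45462136  102.25648046  105.73226048]
z [116.19243142 300.094103   301.78668626]
ey ext low [-112.22175809 -108.17979949  103.03982549  105.90046419]
tongue ey [-56.55898836  51.2740473 ]
rim x [185.74343372 186.28601765 337.75979079 340.44552535] y [-621.55585662 -620.48423581 -402.73558574 -402.26229639] 1063
c in frame 358.2148666988285 -508.6268671464316
side back wall a [198.60192984 338.92240693 343.68594156 352.89970515] [-620.7880121  -612.72306316 -401.81790496 -401.20302451]
incubator [580.  23.   0.] frame 267 -516
incubator [573.  21.   0.] frame 262 -510
lid_hinge [605.  86. 100.] frame 335 -511
lid_hinge [612.  98. 100.] frame 348 -512
reagent_bottle [748. 119.   0.] frame 426 -626
reagent_bottle [752. 129.   0.] frame 436 -626
jar [668. 136.   0.] frame 407 -547
jar [662. 143.   0.] frame 410 -539
beaker [596. 176.   0.] frame 412 -465
beaker [594. 178.   0.] frame 413 -463
cuvette_tray [ 491. -158.    0.] frame 65 -512
cuvette_tray [ 490. -148.    0.] frame 74 -507
```

Emit:
step_arm(moves=[[[0.5,-0.45,0.9],[0,0,-0.1],-1],[[0.75,-0.65,0.9],[0,0,-0.1],-1],[[0.75,-0.65,0.9],[0,0,-0.1],-1],[[0.75,-0.65,0.9],[0,0,-0.1],-1],[[0.75,-0.65,0.9],[0,0,-0.1],-1],[[0.75,-0.65,0.9],[0,0,-0.1],-1],[[0.75,-0.65,0.9],[0,0,0],-1],[[0.75,-0.65,0.9],[0,0,0],-1]])

```text
t: 4.2
tcp_pos: [319.5, 366.2, 383.1]
tcp_rot: [0.219, 0.976, -0.002, -0.0]
wrist_force: [0.4, 0.7, 0.7]
opening: 1.001
```

```bash
cat > st.py <<'E'
from h import *
from scipy.spatial.transform import Rotation as R
def st():
    o=get_obs(); M=R.from_quat(o['tcp_rot']).as_matrix(); yw=np.radians(64.9); ex=np.array([np.cos(yw),np.sin(yw),0]);ey=np.array([-ex[1],ex[0],0])
    p=o['tcp_pos']; print('t',round(o['t'],2),'pos',p.round(1),'a,b,z',[round(float(v),1) for v in (p@ex,p@ey,p[2])],'j',o['joints'].round(2),'F',o['wrist_force'].round(1),'open',round(o['opening'],2))
    print(' toolz(ex,ey,z)',[round(float(v),3) for v in (M[:,2]@ex,M[:,2]@ey,M[2,2])],'tooly',[round(float(v),3) for v in (M[:,1]@ex,M[:,1]@ey,M[2,1])])
    return o,M,ex,ey
if __name__=='__main__': st()
E
python3 st.py
```

```text
t 4.2 pos [319.5 366.2 383.1] a,b,z [467.1, -134.0, 383.1] j [ 0.85  0.13  0.38  1.82 -0.    1.3 ] F [0.4 0.7 0.7] open 1.0
 toolz(ex,ey,z) [-0.003, -0.0, -1.0] tooly [1.0, -0.003, -0.003]
```

Emit:
step_arm(moves=[[[0.98,-0.86,0],[0,0,0],-1],[[0.98,-0.86,0],[0,0,0],-1],[[0.98,-0.86,0],[0,0,0],-1],[[0.98,-0.86,0],[0,0,0],-1],[[0.98,-0.86,0],[0,0,0],-1],[[0.98,-0.86,0],[0,0,0],-1],[[0.98,-0.86,0],[0,0,0],-1],[[0.98,-0.86,0],[0,0,0],-1]])

```text
t: 5.2
tcp_pos: [521.9, 188.8, 385.9]
tcp_rot: [0.218, 0.976, 0.001, 0.001]
wrist_force: [0.2, -0.2, -0.3]
opening: 1.002
```

```bash
python3 st.py
```

```text
t 5.2 pos [521.9 188.8 385.9] a,b,z [392.4, -392.5, 385.9] j [0.35 0.27 0.57 1.86 0.   0.79] F [ 0.2 -0.2 -0.3] open 1.0
 toolz(ex,ey,z) [0.002, -0.002, -1.0] tooly [1.0, -0.002, 0.002]
```

Emit:
step_arm(moves=[[[0.9,-0.8,0],[0,0,0],-1],[[0.9,-0.8,0],[0,0,0],-1],[[0.9,-0.8,0],[0,0,0],-1],[[0.7,-0.6,-0.2],[0,0,0],-1],[[0.35,-0.3,-0.4],[0,0,0],-1],[[0,0,-0.3],[0,0,0],-1],[[0,0,0],[0,0,0],-1],[[0,0,0],[0,0,0],-1]])

```text
t: 6.2
tcp_pos: [619.0, 102.9, 361.1]
tcp_rot: [0.219, 0.976, 0.001, 0.001]
wrist_force: [0.6, 0.1, -0.6]
opening: 1.004
```

Run:
```python
from st import *
o,M,ex,ey=st()
p=cam('side'); cv2.imwrite('pics/s1.png',cv2.resize(p['frame'][130:350,180:480],None,fx=2.6,fy=2.6))
t=cam('top'); cv2.imwrite('pics/t1.png',cv2.resize(t['frame'][120:320,180:420],None,fx=3,fy=3))
for q in (p,t):
  print(proj(q,o['tcp_pos']))
```

```text
t 6.2 pos [619.  102.9 361.1] a,b,z [355.8, -516.8, 361.1] j [0.16 0.42 0.72 1.87 0.   0.61] F [ 0.6  0.1 -0.6] open 1.0
 toolz(ex,ey,z) [0.002, -0.001, -1.0] tooly [1.0, -0.004, 0.002]
[[295.67214651 186.90132056]]
[[258.85032818 189.28486627]]
```

View pics/s1.png

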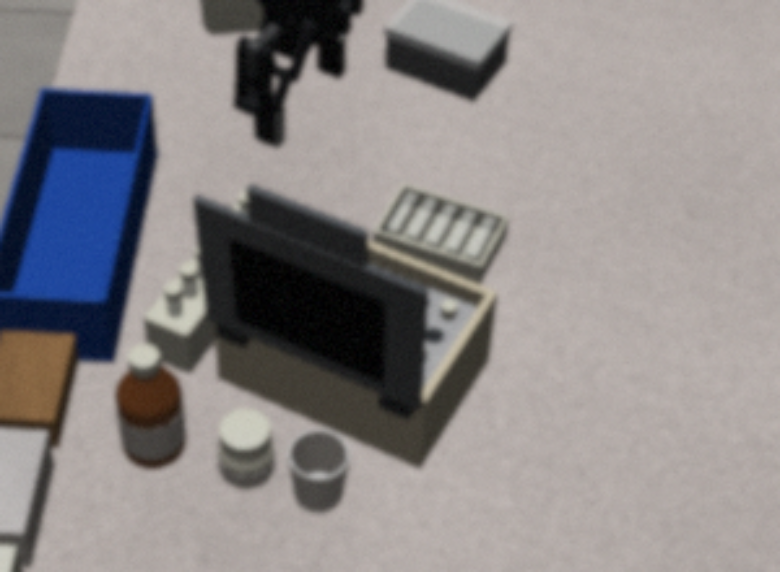

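View pics/t1.png

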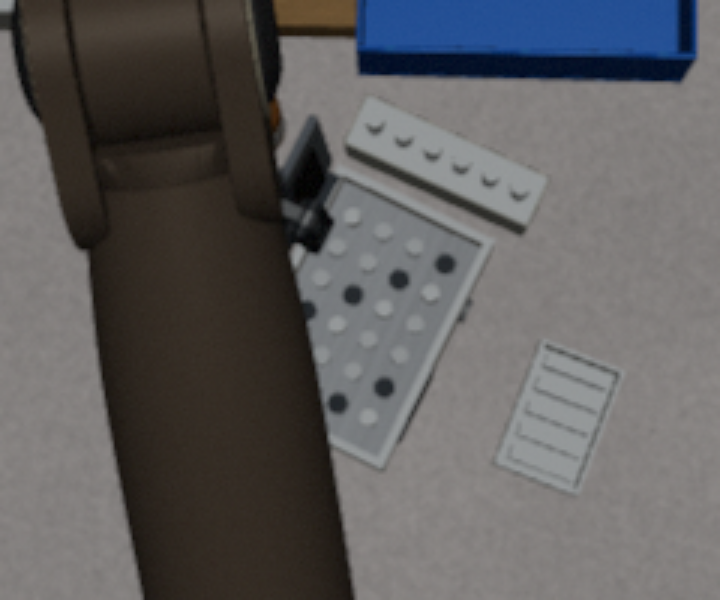

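Side crop: the back finger tip is at about (270,140), the front one at (330,70), both above the lip edge (250–365, 190–235). I'll measure fingers and lip from depth before descending.

Run:
```python
from st import *
o,M,ex,ey=st()
p=cam('side'); m=np.zeros((480,640),bool); m[150:260,255:340]=1
X=pts(p,m); A=np.c_[X@ex,X@ey,X[:,2]]
g=A[(A[:,2]>306)&(A[:,1]>-600)]; 
print('gripper zmin',np.percentile(g[:,2],[0,1,3,10]),len(g))
for lo in (350,365,380,400):
    k=g[(g[:,2]>lo)&(g[:,2]<lo+15)]; h=np.histogram(k[:,0],np.arange(260,460,10)); print(lo,h[0],k[:,1].min().round() if len(k) else 0,k[:,1].max().round() if len(k) else 0)
l=A[(A[:,2]>275)&(A[:,2]<306)&(A[:,1]<-400)&(A[:,1]>-620)]; print('lid top a',np.percentile(l[:,0],[5,50,95]),'b',np.percentile(l[:,1],[1,99]),l[:,2].max())
```

```text
t 6.3 pos [619.2 103.  361.3] a,b,z [355.9, -517.0, 361.3] j [0.16 0.42 0.72 1.87 0.   0.61] F [-0.7 -0.3  0.7] open 1.0
 toolz(ex,ey,z) [0.002, -0.001, -1.0] tooly [1.0, -0.004, 0.002]
gripper zmin [404.22550881 406.74521941 409.73629592 416.38496068] 763
350 [0 0 0 0 0 0 0 0 0 0 0 0 0 0 0 0 0 0 0] 0 0
365 [0 0 0 0 0 0 0 0 0 0 0 0 0 0 0 0 0 0 0] 0 0
380 [0 0 0 0 0 0 0 0 0 0 0 0 0 0 0 0 0 0 0] 0 0
400 [ 0  0  0  0  2 38  0  0  0  0  0  0  0  0 16  5  0  0  0] -529.0 -505.0
lid top a [355.77685494 360.50390782 363.54074462] b [-565.89777303 -458.41937086] 303.0337155186194
```

Emit:
step_arm(moves=[[[-0.15,0.16,-0.6],[0,0,0],-1],[[0,0,-0.8],[0,0,0],-1],[[0,0,-0.8],[0,0,0],-1],[[0,0,-0.8],[0,0,0],-1],[[0,0,-0.8],[0,0,0],-1],[[0,0,-0.4],[0,0,0],-1],[[0,0,0],[0,0,0],-1],[[0,0,0],[0,0,0],-1]])

```text
t: 7.35
tcp_pos: [615.1, 109.0, 257.7]
tcp_rot: [0.218, 0.976, 0.003, 0.004]
wrist_force: [-0.3, -0.6, -0.8]
opening: 0.998
```

Run:
```python
from st import *
o,M,ex,ey=st()
p=cam('side'); cv2.imwrite('pics/s2.png',cv2.resize(p['frame'][130:290,220:400],None,fx=4,fy=3.7))
m=np.zeros((480,640),bool); m[100:290,235:380]=1
X=pts(p,m); A=np.c_[X@ex,X@ey,X[:,2]]
for z0 in range(230,400,12):
    k=A[(A[:,2]>z0)&(A[:,2]<z0+12)&(abs(A[:,1]+512)<20)&(A[:,0]>270)]; print(z0,np.histogram(k[:,0],np.arange(270,450,10))[0])
```

```text
t 7.35 pos [615.1 109.  257.7] a,b,z [359.6, -510.8, 257.7] j [0.17 0.33 0.34 1.57 0.   0.61] F [-0.3 -0.6 -0.8] open 1.0
 toolz(ex,ey,z) [0.007, -0.007, -1.0] tooly [1.0, -0.001, 0.007]
230 [ 0  0  0  0  0  0  0  0 50 16  0  0  0  0  0  0  0]
242 [ 0  0  0  0  0  0  0  0 38 19  0  0  0  0  0  0  0]
254 [ 0  0  0  0  0  0  0  0 37 12  0  0  0  0  0  0  0]
266 [ 0  0  0  0  0  0  0  0 17 32  0  0  0  0  0  0  0]
278 [ 0  0  0  0  0  0  0  0 14 44  0  0  0  0  0  0  0]
290 [ 0  0  0  0  4  0  0  0 36 31  0  0  0  2  0  0  0]
302 [ 0  0  0  0 35  9  0  0  0  3  0  0  0  9 15  0  0]
314 [ 0  0  0  0 37  8  0  0  0  0  0  0  0 13 29  2  0]
326 [ 0  0  0  0 35  3  0  0  0  0  0  0  0  9 22  2  0]
338 [ 0  0  4  2 20  1  0  0  0  0  0  0  0  5 12  2  1]
350 [ 0  0 19  7  4  4  2  1  1  0  0  0  6 15 16 28 53]
362 [ 0  1 10  5  0  5  6  6  4  0  1  8 25 23  2 12 27]
374 [ 0  2  8  2  0  0  5  8  7  0  1 25 26  0  0 27 49]
386 [ 0  0  8  0  0  0  0  0  2  3 17 23 16 12  5 48 16]
398 [ 0  0  5  1  0  0  0  0  0  0  4 11 40 29 26 71  4]
```

View pics/s2.png

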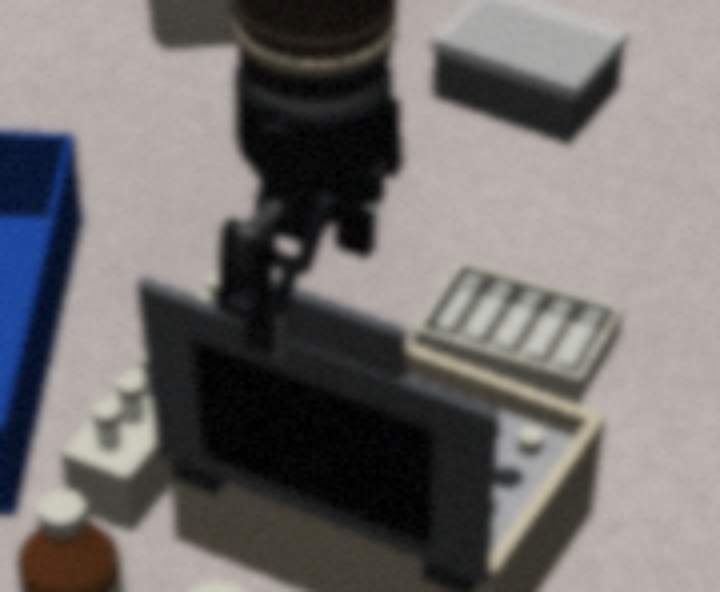

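Emit:
step_arm(moves=[[[0,0,-0.3],[0,0,0],-0.2],[[0,0,-0.3],[0,0,0],-0.2],[[0,0,-0.3],[0,0,0],-0.2],[[0,0,-0.2],[0,0,0],-0.2],[[0,0,0],[0,0,0],-0.2],[[0,0,0],[0,0,0],-0.2],[[0,0,0],[0,0,0],-0.2],[[0,0,0],[0,0,0],-0.2]], force=20)

```text
t: 8.4
tcp_pos: [615.7, 109.0, 229.3]
tcp_rot: [0.218, 0.976, 0.003, 0.005]
wrist_force: [-0.5, -0.7, -0.3]
opening: 0.599
```

Run:
```python
from st import *
o,M,ex,ey=st()
p=cam('side')
m=np.zeros((480,640),bool); m[100:290,235:380]=1
X=pts(p,m); A=np.c_[X@ex,X@ey,X[:,2]]
for z0 in range(218,380,8):
    k=A[(A[:,2]>z0)&(A[:,2]<z0+8)&(abs(A[:,1]+512)<16)&(A[:,0]>270)]; print(z0,np.histogram(k[:,0],np.arange(290,430,5))[0])
```

```text
t 8.4 pos [615.7 109.  229.3] a,b,z [359.9, -511.3, 229.3] j [0.17 0.32 0.26 1.51 0.   0.61] F [-0.5 -0.7 -0.3] open 0.6
 toolz(ex,ey,z) [0.008, -0.009, -1.0] tooly [1.0, -0.001, 0.008]
218 [ 0  0  0  0  0  0  0  0  0  0  0  0  0 17  8  0  0  0  0  0  0  0  0  0
  0  0  0]
226 [ 0  0  0  0  0  0  0  0  0  0  0  0  0 16  9  0  0  0  0  0  0  0  0  0
  0  0  0]
234 [ 0  0  0  0  0  0  0  0  0  0  0  0  0 13  5  0  0  0  0  0  0  0  0  0
  0  0  0]
242 [ 0  0  0  0  0  0  0  0  0  0  0  0  0 13  5  0  0  0  0  0  0  0  0  0
  0  0  0]
250 [ 0  0  0  0  0  0  0  0  0  0  0  0  0 18  7  0  0  0  0  0  0  0  0  0
  0  0  0]
258 [ 0  0  0  0  0  0  0  0  0  0  0  0  0 11  9  0  0  0  0  0  2  0  0  0
  0  0  0]
266 [ 0  0  0  0  0  0  0  0  0  0  0  0  0  5 12  0  0  0  0  2  7  8  0  0
  0  0  0]
274 [ 0  0  0  0  0  0  0  0 10  5  0  0  0 11 12  0  0  0  0  0  9 14  6  0
  0  0  0]
282 [ 0  0  0  0  0  0  0  1  6 16  0  0  0  6 13  0  0  0  0  3  7  8 10  0
  0  0  0]
290 [ 0  0  0  0  0  0  0  1 11 11  0  0  3  6 13  0  0  0  0  3  4  7  2  0
  0  0  0]
298 [ 0  0  0  0  1  0  0  1 15 10
[... 177 characters left out ...]
 0  0  0  0  0  0  0  0  0  3  5 10  1  2
  8 23  3]
322 [ 0  1  2  5  5  2  0  0  0  2  4  0  0  0  0  0  0  0  2  3 11  0  0  1
  5  9 12]
330 [ 0  0  2  4  5  0  0  0  0  0  3  4  1  0  0  0  0  0 10 10 12  3  0  1
  2  4 19]
338 [ 0  4  2  1  1  0  0  0  0  0  0  7  1  0  0  0  0  0  2  7  2  0  0  0
  3  3 25]
346 [1 2 0 0 0 0 0 0 0 0 0 2 2 1 0 0 0 2 4 7 3 1 0 0 3 3 9]
354 [0 5 0 0 0 0 0 0 0 0 0 0 1 2 3 0 0 2 6 3 4 4 1 3 4 1 4]
362 [ 1  2  0  0  0  0  0  0  0  0  0  0  0  0  0  0  3  4  4  3  5 10 10  9
 13 11 26]
370 [ 0  0  0  0  0  0  0  0  0  0  0  0  0  0  0  0  1  2  6  2  5 24 20  3
  2  0  0]
378 [ 0  0  0  0  0  0  0  0  0  0  0  0  0  0  0  0  0  0  0  2  5 24  4  0
  0  0  0]
```

```bash
cat > nxt.py <<'E'
import sys
from st import *
H=np.array([345,100.5])
def target(th,ins=165,off=4):
    ph=min(0.8*(1.607-th),1.3); d=np.array([-np.cos(th),np.sin(th)]); n=np.array([np.sin(th),np.cos(th)])
    t=np.array([np.sin(ph),-np.cos(ph)]); az=H+ins*d+off*n+33*t; return az,ph
def plan(az,ph,o,M,ex,ey,rows=8,b=-511.5):
    P=az[0]*ex+b*ey+[0,0,az[1]]
    z=np.sin(ph)*ex-np.cos(ph)*np.array([0,0,1]); y=np.cos(ph)*ex+np.sin(ph)*np.array([0,0,1]); T=np.c_[np.cross(y,z),y,z]
    rv=R.from_matrix(T@M.T).as_rotvec(degrees=True)
    print('target',az.round(1),'ph',round(ph,3),'err mm',(P-o['tcp_pos']).round(1),'deg',rv.round(2),'| row shift',((P-o['tcp_pos'])/25/rows).round(3),'turn',(rv/10/rows).round(3))
if __name__=='__main__':
    s=st()
    for a in sys.argv[1:]: plan(*target(float(a)),*s)
E
python3 nxt.py 1.607 1.45 1.3
```

```text
t 8.45 pos [615.7 109.  229.3] a,b,z [359.9, -511.3, 229.3] j [0.17 0.32 0.26 1.51 0.   0.61] F [ 0.7 -0.  -0.1] open 0.6
 toolz(ex,ey,z) [0.008, -0.009, -1.0] tooly [1.0, -0.001, 0.008]
target [355.  232.2] ph 0.0 err mm [-2.  -4.6  3. ] deg [-0.2   0.65  0.07] | row shift [-0.01  -0.023  0.015] turn [-0.002  0.008  0.001]
target [333.2 232. ] ph 0.126 err mm [-11.2 -24.3   2.7] deg [ 6.32 -2.41  0.1 ] | row shift [-0.056 -0.121  0.014] turn [ 0.079 -0.03   0.001]
target [312.7 228.5] ph 0.246 err mm [-19.9 -42.8  -0.7] deg [12.54 -5.33  0.13] | row shift [-0.099 -0.214 -0.004] turn [ 0.157 -0.067  0.002]
```

Emit:
step_arm(moves=[[[-0.06,-0.13,0.014],[0.08,-0.03,0],-0.2],[[-0.06,-0.13,0.014],[0.08,-0.03,0],-0.2],[[-0.06,-0.13,0.014],[0.08,-0.03,0],-0.2],[[-0.06,-0.13,0.014],[0.08,-0.03,0],-0.2],[[-0.06,-0.13,0.014],[0.08,-0.03,0],-0.2],[[-0.06,-0.13,0.014],[0.08,-0.03,0],-0.2],[[-0.06,-0.13,0.014],[0.08,-0.03,0],-0.2],[[-0.06,-0.13,0.014],[0.08,-0.03,0],-0.2]])

```text
t: 9.45
tcp_pos: [602.9, 81.3, 232.5]
tcp_rot: [0.218, 0.974, 0.066, 0.014]
wrist_force: [0.7, 0.0, -0.3]
opening: 0.599
```

```bash
cat > lid.py <<'E'
from nxt import *
def lid(ex,ey):
    # lid angle from the side camera depth: plate points b away from gripper
    p=cam('side'); m=np.zeros((480,640),bool); m[140:340,220:400]=1
    X=pts(p,m); A=np.c_[X@ex,X@ey,X[:,2]]
    c=A[(abs(A[:,1]+511.5)<100)&(abs(A[:,1]+511.5)>50)&(A[:,2]>98)]; v=c[:,[0,2]]-H; r=np.hypot(*v.T); k=(r>45)&(r<158)
    th=np.arctan2(v[k,1],-v[k,0]); off=np.arcsin(8/r[k]) # upper face seen
    print('lid theta (upper face)',np.percentile(th-off,[10,50,90]).round(3),k.sum()); return p
if __name__=='__main__':
    s=st(); p=lid(s[2],s[3])
    for a in sys.argv[1:]:
        if a[0]=='p': cv2.imwrite(f'pics/{a}.png',cv2.resize(p['frame'][130:310,220:400],None,fx=3.3,fy=3.3))
        else: plan(*target(float(a)),*s)
E
python3 lid.py 1.3 1.2
```

```text
t 9.45 pos [602.9  81.3 232.5] a,b,z [329.3, -511.5, 232.5] j [0.07 0.23 0.15 1.43 0.12 0.51] F [ 0.7  0.  -0.3] open 0.6
 toolz(ex,ey,z) [0.135, 0.001, -0.991] tooly [0.991, -0.002, 0.135]
lid theta (upper face) [1.524 1.549 1.575] 1483
target [312.7 228.5] ph 0.246 err mm [ -7. -15.  -4.] deg [ 5.67 -2.73  0.1 ] | row shift [-0.035 -0.075 -0.02 ] turn [ 0.071 -0.034  0.001]
target [299.5 224.5] ph 0.326 err mm [-12.6 -27.   -8.1] deg [ 9.82 -4.68  0.09] | row shift [-0.063 -0.135 -0.04 ] turn [ 0.123 -0.059  0.001]
```

Emit:
step_arm(moves=[[[-0.055,-0.115,-0.033],[0.105,-0.05,0],-0.2],[[-0.055,-0.115,-0.033],[0.105,-0.05,0],-0.2],[[-0.055,-0.115,-0.033],[0.105,-0.05,0],-0.2],[[-0.055,-0.115,-0.033],[0.105,-0.05,0],-0.2],[[-0.055,-0.115,-0.033],[0.105,-0.05,0],-0.2],[[-0.055,-0.115,-0.033],[0.105,-0.05,0],-0.2],[[-0.055,-0.115,-0.033],[0.105,-0.05,0],-0.2],[[-0.055,-0.115,-0.033],[0.105,-0.05,0],-0.2]])

```text
t: 10.5
tcp_pos: [591.3, 56.2, 226.2]
tcp_rot: [0.216, 0.964, 0.15, 0.034]
wrist_force: [0.8, 0.4, -0.2]
opening: 0.6
```

```bash
python3 lid.py 1.17 1.1
```

```text
t 10.5 pos [591.3  56.2 226.2] a,b,z [301.7, -511.6, 226.2] j [-0.06  0.14 -0.    1.31  0.29  0.4 ] F [ 0.8  0.4 -0.2] open 0.6
 toolz(ex,ey,z) [0.305, -0.002, -0.952] tooly [0.952, -0.002, 0.305]
lid theta (upper face) [1.314 1.344 1.375] 1765
target [295.6 223. ] ph 0.35 err mm [-2.7 -5.4 -3.2] deg [ 2.09 -0.9   0.13] | row shift [-0.014 -0.027 -0.016] turn [ 0.026 -0.011  0.002]
target [286.7 219. ] ph 0.406 err mm [ -6.5 -13.5  -7.1] deg [ 5.   -2.27  0.13] | row shift [-0.032 -0.067 -0.036] turn [ 0.062 -0.028  0.002]
```

Emit:
step_arm(moves=[[[-0.04,-0.085,-0.045],[0.075,-0.034,0],-0.2],[[-0.04,-0.085,-0.045],[0.075,-0.034,0],-0.2],[[-0.04,-0.085,-0.045],[0.075,-0.034,0],-0.2],[[-0.04,-0.085,-0.045],[0.075,-0.034,0],-0.2],[[-0.04,-0.085,-0.045],[0.075,-0.034,0],-0.2],[[0,0,0],[0,0,0],-0.2],[[0,0,0],[0,0,0],-0.2],[[0,0,0],[0,0,0],-0.2]])

```text
t: 11.55
tcp_pos: [585.2, 44.0, 219.4]
tcp_rot: [0.215, 0.958, 0.187, 0.041]
wrist_force: [-0.9, 0.9, 0.6]
opening: 0.599
```

```bash
python3 lid.py 1.1 1.0
```

```text
t 11.55 pos [585.2  44.  219.4] a,b,z [288.1, -511.3, 219.4] j [-0.13  0.11 -0.06  1.27  0.37  0.34] F [-0.9  0.9  0.6] open 0.6
 toolz(ex,ey,z) [0.376, -0.0, -0.926] tooly [0.926, -0.003, 0.376]
lid theta (upper face) [1.18  1.215 1.251] 1887
target [286.7 219. ] ph 0.406 err mm [-0.4 -1.3 -0.4] deg [ 0.99 -0.54  0.18] | row shift [-0.002 -0.006 -0.002] turn [ 0.012 -0.007  0.002]
target [274.6 212.3] ph 0.486 err mm [ -5.5 -12.3  -7.1] deg [ 5.14 -2.49  0.18] | row shift [-0.028 -0.061 -0.035] turn [ 0.064 -0.031  0.002]
```

Emit:
step_arm(moves=[[[0,0,0],[0,0,0],-0.2],[[0,0,0],[0,0,0],-0.2],[[0,0,0],[0,0,0],-0.2],[[0,0,0],[0,0,0],-0.2],[[0,0,0],[0,0,0],-0.2],[[0,0,0],[0,0,0],-0.2],[[0,0,0],[0,0,0],-0.2],[[0,0,0],[0,0,0],-0.2]])

```text
t: 12.6
tcp_pos: [585.4, 44.3, 219.5]
tcp_rot: [0.215, 0.958, 0.187, 0.041]
wrist_force: [0.1, 0.8, -0.8]
opening: 0.598
```

```bash
python3 lid.py 1.0 0.95
```

```text
t 12.6 pos [585.4  44.3 219.5] a,b,z [288.5, -511.3, 219.5] j [-0.13  0.11 -0.06  1.27  0.37  0.34] F [ 0.1  0.8 -0.8] open 0.6
 toolz(ex,ey,z) [0.377, -0.0, -0.926] tooly [0.926, -0.003, 0.377]
lid theta (upper face) [1.059 1.096 1.131] 1946
target [274.6 212.3] ph 0.486 err mm [ -5.7 -12.6  -7.2] deg [ 5.14 -2.48  0.14] | row shift [-0.028 -0.063 -0.036] turn [ 0.064 -0.031  0.002]
target [268.8 208.5] ph 0.526 err mm [ -8.1 -17.9 -11. ] deg [ 7.21 -3.45  0.14] | row shift [-0.041 -0.089 -0.055] turn [ 0.09  -0.043  0.002]
```

Emit:
step_arm(moves=[[[0,0,0],[0,0,0],-0.2],[[0,0,0],[0,0,0],-0.2],[[0,0,0],[0,0,0],-0.2],[[0,0,0],[0,0,0],-0.2],[[0,0,0],[0,0,0],-0.2],[[0,0,0],[0,0,0],-0.2],[[0,0,0],[0,0,0],-0.2],[[0,0,0],[0,0,0],-0.2]])

```text
t: 13.65
tcp_pos: [585.2, 44.1, 219.3]
tcp_rot: [0.215, 0.958, 0.187, 0.041]
wrist_force: [-0.5, 0.0, -0.9]
opening: 0.602
```

```bash
python3 lid.py p3 0.95
```

```text
t 13.65 pos [585.2  44.1 219.3] a,b,z [288.2, -511.3, 219.3] j [-0.13  0.11 -0.06  1.27  0.37  0.34] F [-0.5  0.  -0.9] open 0.6
 toolz(ex,ey,z) [0.376, 0.0, -0.927] tooly [0.927, -0.003, 0.376]
lid theta (upper face) [0.985 1.021 1.057] 2003
target [268.8 208.5] ph 0.526 err mm [ -8.  -17.6 -10.8] deg [ 7.24 -3.47  0.15] | row shift [-0.04  -0.088 -0.054] turn [ 0.09  -0.043  0.002]
```

View pics/p3.png

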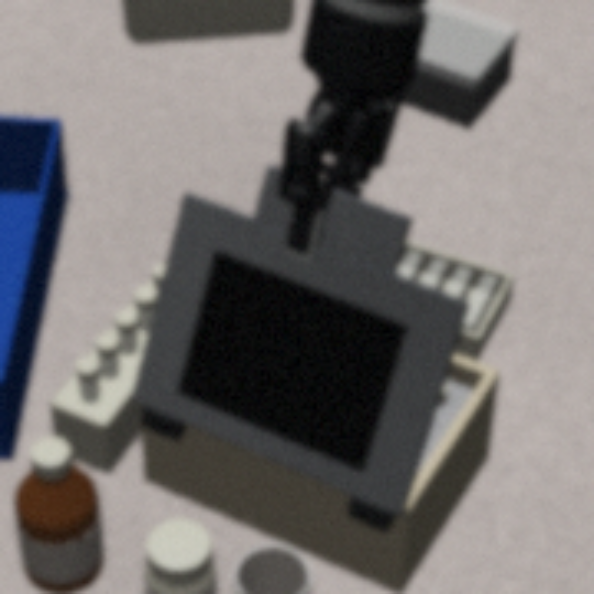

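The lid (centre ~(300,320) in the crop) has slowed and is now on the front finger. I'm lowering it slowly.

Emit:
step_arm(moves=[[[-0.04,-0.09,-0.055],[0.09,-0.043,0],-0.2],[[-0.04,-0.09,-0.055],[0.09,-0.043,0],-0.2],[[-0.04,-0.09,-0.055],[0.09,-0.043,0],-0.2],[[-0.04,-0.09,-0.055],[0.09,-0.043,0],-0.2],[[-0.04,-0.09,-0.055],[0.09,-0.043,0],-0.2],[[-0.04,-0.09,-0.055],[0.09,-0.043,0],-0.2],[[-0.04,-0.09,-0.055],[0.09,-0.043,0],-0.2],[[-0.04,-0.09,-0.055],[0.09,-0.043,0],-0.2]])

```text
t: 14.7
tcp_pos: [576.6, 24.8, 207.5]
tcp_rot: [0.211, 0.941, 0.258, 0.058]
wrist_force: [-0.2, -0.8, 0.5]
opening: 0.604
```

```bash
python3 lid.py 0.95 0.8 0.75
```

```text
t 14.7 pos [576.6  24.8 207.5] a,b,z [267.1, -511.6, 207.5] j [-0.24  0.09 -0.17  1.2   0.52  0.23] F [-0.2 -0.8  0.5] open 0.6
 toolz(ex,ey,z) [0.509, -0.001, -0.861] tooly [0.861, -0.003, 0.509]
lid theta (upper face) [0.807 0.848 0.885] 2017
target [268.8 208.5] ph 0.526 err mm [0.7 1.6 1. ] deg [-0.47  0.2   0.16] | row shift [0.003 0.008 0.005] turn [-0.006  0.003  0.002]
target [252.8 195.3] ph 0.646 err mm [ -6.2 -12.9 -12.2] deg [ 5.75 -2.72  0.16] | row shift [-0.031 -0.064 -0.061] turn [ 0.072 -0.034  0.002]
target [247.9 190.4] ph 0.686 err mm [ -8.2 -17.3 -17.2] deg [ 7.83 -3.7   0.16] | row shift [-0.041 -0.087 -0.086] turn [ 0.098 -0.046  0.002]
```

Emit:
step_arm(moves=[[[-0.04,-0.087,-0.086],[0.1,-0.046,0],-0.2],[[-0.04,-0.087,-0.086],[0.1,-0.046,0],-0.2],[[-0.04,-0.087,-0.086],[0.1,-0.046,0],-0.2],[[-0.04,-0.087,-0.086],[0.1,-0.046,0],-0.2],[[-0.04,-0.087,-0.086],[0.1,-0.046,0],-0.2],[[-0.04,-0.087,-0.086],[0.1,-0.046,0],-0.2],[[-0.04,-0.087,-0.086],[0.1,-0.046,0],-0.2],[[-0.04,-0.087,-0.086],[0.1,-0.046,0],-0.2]])

```text
t: 15.75
tcp_pos: [567.8, 5.9, 188.6]
tcp_rot: [0.206, 0.917, 0.334, 0.074]
wrist_force: [0.1, -0.6, -0.5]
opening: 0.603
```

```bash
python3 lid.py 0.75 0.6 0.55
```

```text
t 15.75 pos [567.8   5.9 188.6] a,b,z [246.2, -511.6, 188.6] j [-0.37  0.1  -0.26  1.15  0.7   0.09] F [ 0.1 -0.6 -0.5] open 0.6
 toolz(ex,ey,z) [0.643, -0.0, -0.766] tooly [0.766, -0.004, 0.643]
lid theta (upper face) [0.606 0.647 0.69 ] 1992
target [247.9 190.4] ph 0.686 err mm [0.6 1.6 1.8] deg [-0.73  0.2   0.17] | row shift [0.003 0.008 0.009] turn [-0.009  0.002  0.002]
target [234.9 174.1] ph 0.806 err mm [ -4.9 -10.2 -14.5] deg [ 5.49 -2.73  0.16] | row shift [-0.025 -0.051 -0.072] turn [ 0.069 -0.034  0.002]
target [231.1 168.3] ph 0.846 err mm [ -6.5 -13.6 -20.3] deg [ 7.57 -3.7   0.16] | row shift [-0.033 -0.068 -0.102] turn [ 0.095 -0.046  0.002]
```

Emit:
step_arm(moves=[[[-0.033,-0.068,-0.1],[0.095,-0.046,0],-0.2],[[-0.033,-0.068,-0.1],[0.095,-0.046,0],-0.2],[[-0.033,-0.068,-0.1],[0.095,-0.046,0],-0.2],[[-0.033,-0.068,-0.1],[0.095,-0.046,0],-0.2],[[-0.033,-0.068,-0.1],[0.095,-0.046,0],-0.2],[[-0.033,-0.068,-0.1],[0.095,-0.046,0],-0.2],[[-0.033,-0.068,-0.1],[0.095,-0.046,0],-0.2],[[-0.033,-0.068,-0.1],[0.095,-0.046,0],-0.2]])

```text
t: 16.8
tcp_pos: [560.5, -9.0, 166.6]
tcp_rot: [0.199, 0.888, 0.405, 0.09]
wrist_force: [-0.1, -0.3, -0.6]
opening: 0.599
```

```bash
python3 lid.py 0.55 0.4 0.35
```

```text
t 16.8 pos [560.5  -9.  166.6] a,b,z [229.7, -511.4, 166.6] j [-0.47  0.15 -0.33  1.12  0.86 -0.05] F [-0.1 -0.3 -0.6] open 0.6
 toolz(ex,ey,z) [0.755, -0.001, -0.655] tooly [0.655, -0.003, 0.755]
lid theta (upper face) [0.41  0.452 0.491] 1867
target [231.1 168.3] ph 0.846 err mm [0.7 1.3 1.7] deg [-0.57  0.19  0.17] | row shift [0.004 0.006 0.009] turn [-0.007  0.002  0.002]
target [221.7 149.7] ph 0.966 err mm [ -3.3  -7.2 -16.9] deg [ 5.65 -2.73  0.17] | row shift [-0.016 -0.036 -0.084] turn [ 0.071 -0.034  0.002]
target [219.2 143.2] ph 1.006 err mm [ -4.3  -9.5 -23.4] deg [ 7.73 -3.71  0.16] | row shift [-0.022 -0.047 -0.117] turn [ 0.097 -0.046  0.002]
```

Emit:
step_arm(moves=[[[-0.016,-0.036,-0.084],[0.07,-0.034,0],-0.2],[[-0.016,-0.036,-0.084],[0.07,-0.034,0],-0.2],[[-0.016,-0.036,-0.084],[0.07,-0.034,0],-0.2],[[-0.016,-0.036,-0.084],[0.07,-0.034,0],-0.2],[[-0.016,-0.036,-0.084],[0.07,-0.034,0],-0.2],[[-0.016,-0.036,-0.084],[0.07,-0.034,0],-0.2],[[-0.016,-0.036,-0.084],[0.07,-0.034,0],-0.2],[[-0.016,-0.036,-0.084],[0.07,-0.034,0],-0.2]])

```text
t: 17.85
tcp_pos: [556.8, -16.9, 147.9]
tcp_rot: [0.194, 0.863, 0.456, 0.102]
wrist_force: [0.8, 0.2, -1.5]
opening: 0.602
```

```bash
python3 lid.py 0.4 0.3 0.25
```

```text
t 17.85 pos [556.8 -16.9 147.9] a,b,z [220.9, -511.4, 147.9] j [-0.53  0.21 -0.37  1.12  0.97 -0.16] F [ 0.8  0.2 -1.5] open 0.6
 toolz(ex,ey,z) [0.826, -0.002, -0.564] tooly [0.564, -0.002, 0.826]
lid theta (upper face) [0.266 0.307 0.347] 1755
target [221.7 149.7] ph 0.966 err mm [0.5 0.7 1.8] deg [-0.35  0.12  0.18] | row shift [0.002 0.004 0.009] turn [-0.004  0.001  0.002]
target [217.1 136.5] ph 1.046 err mm [ -1.5  -3.5 -11.4] deg [ 3.8  -1.84  0.17] | row shift [-0.007 -0.017 -0.057] turn [ 0.047 -0.023  0.002]
target [215.3 129.8] ph 1.086 err mm [ -2.3  -5.1 -18.1] deg [ 5.87 -2.81  0.17] | row shift [-0.011 -0.025 -0.09 ] turn [ 0.073 -0.035  0.002]
```

Emit:
step_arm(moves=[[[-0.009,-0.021,-0.075],[0.06,-0.03,0],-0.2],[[-0.009,-0.021,-0.075],[0.06,-0.03,0],-0.2],[[-0.009,-0.021,-0.075],[0.06,-0.03,0],-0.2],[[-0.009,-0.021,-0.075],[0.06,-0.03,0],-0.2],[[-0.009,-0.021,-0.075],[0.06,-0.03,0],-0.2],[[-0.009,-0.021,-0.075],[0.06,-0.03,0],-0.2],[[-0.009,-0.021,-0.075],[0.06,-0.03,0],-0.2],[[-0.009,-0.021,-0.075],[0.06,-0.03,0],-0.2]])

```text
t: 18.9
tcp_pos: [554.7, -21.6, 131.3]
tcp_rot: [0.188, 0.839, 0.498, 0.112]
wrist_force: [0.3, 0.2, -1.2]
opening: 0.601
```

```bash
python3 lid.py 0.25 0.15 0.1
```

```text
t 18.9 pos [554.7 -21.6 131.3] a,b,z [215.8, -511.5, 131.3] j [-0.58  0.29 -0.39  1.13  1.06 -0.28] F [ 0.3  0.2 -1.2] open 0.6
 toolz(ex,ey,z) [0.878, -0.003, -0.478] tooly [0.478, -0.001, 0.878]
lid theta (upper face) [0.147 0.185 0.223] 1631
target [215.3 129.8] ph 1.086 err mm [-0.2 -0.4 -1.5] deg [ 0.72 -0.29  0.19] | row shift [-0.001 -0.002 -0.007] turn [ 0.009 -0.004  0.002]
target [212.8 116.1] ph 1.166 err mm [ -1.2  -2.7 -15.2] deg [ 4.87 -2.24  0.19] | row shift [-0.006 -0.014 -0.076] turn [ 0.061 -0.028  0.002]
target [212.  109.2] ph 1.206 err mm [ -1.5  -3.4 -22.1] deg [ 6.94 -3.21  0.19] | row shift [-0.008 -0.017 -0.111] turn [ 0.087 -0.04   0.002]
```

Emit:
step_arm(moves=[[[-0.013,-0.029,-0.07],[0.05,-0.024,0],-0.2],[[-0.013,-0.029,-0.07],[0.05,-0.024,0],-0.2],[[-0.013,-0.029,-0.07],[0.05,-0.024,0],-0.2],[[-0.013,-0.029,-0.07],[0.05,-0.024,0],-0.2],[[-0.013,-0.029,-0.07],[0.05,-0.024,0],-0.2],[[-0.013,-0.029,-0.07],[0.05,-0.024,0],-0.2],[[-0.013,-0.029,-0.07],[0.05,-0.024,0],-0.2],[[-0.013,-0.029,-0.07],[0.05,-0.024,0],-0.2]])

```text
t: 19.95
tcp_pos: [552.0, -27.8, 116.0]
tcp_rot: [0.183, 0.818, 0.533, 0.12]
wrist_force: [-0.2, 0.2, -0.3]
opening: 0.601
```

```bash
python3 lid.py p4 0.15
```

```text
t 19.95 pos [552.  -27.8 116. ] a,b,z [209.0, -511.7, 116.0] j [-0.61  0.37 -0.4   1.18  1.12 -0.41] F [-0.2  0.2 -0.3] open 0.6
 toolz(ex,ey,z) [0.915, -0.004, -0.404] tooly [0.404, -0.0, 0.915]
lid theta (upper face) [0.031 0.069 0.103] 1498
target [212.8 116.1] ph 1.166 err mm [1.4 3.5 0.1] deg [ 0.57 -0.18  0.19] | row shift [0.007 0.017 0.001] turn [ 0.007 -0.002  0.002]
```

View pics/p4.png

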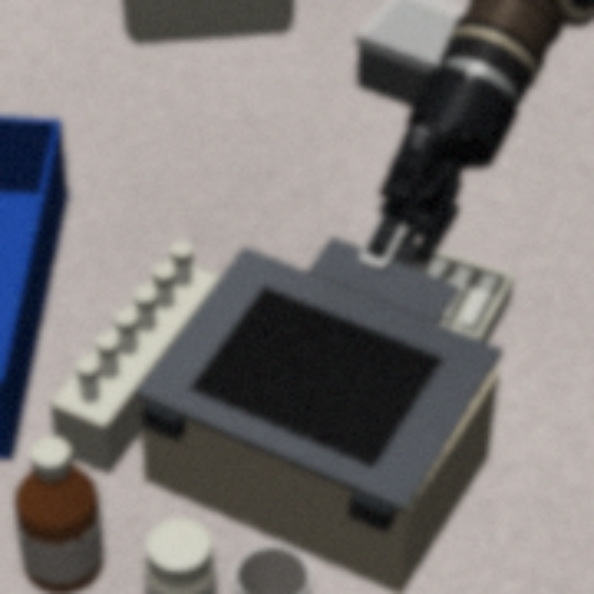

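The lid is almost shut. The fingers hold the lip at about (400,240) in the crop, and the bystanders are unmoved.

Emit:
step_arm(moves=[[[0,0,-0.065],[0.02,-0.01,0],-0.2],[[0,0,-0.065],[0.02,-0.01,0],-0.2],[[0,0,-0.065],[0.02,-0.01,0],-0.2],[[0,0,-0.065],[0.02,-0.01,0],-0.2],[[0,0,-0.065],[0.02,-0.01,0],-0.2],[[0,0,-0.065],[0.02,-0.01,0],-0.2],[[0,0,-0.065],[0.02,-0.01,0],-0.2],[[0,0,-0.065],[0.02,-0.01,0],-0.2]])

```text
t: 21.0
tcp_pos: [551.8, -28.3, 101.6]
tcp_rot: [0.181, 0.809, 0.546, 0.123]
wrist_force: [-0.5, -0.3, -0.8]
opening: 0.598
```

```bash
python3 lid.py 0.05
```

```text
t 21.0 pos [551.8 -28.3 101.6] a,b,z [208.4, -511.7, 101.6] j [-0.62  0.41 -0.4   1.18  1.15 -0.45] F [-0.5 -0.3 -0.8] open 0.6
 toolz(ex,ey,z) [0.928, -0.004, -0.374] tooly [0.374, 0.0, 0.928]
lid theta (upper face) [-0.047 -0.011  0.02 ] 1382
target [211.7 102.2] ph 1.246 err mm [1.2 3.  0.6] deg [ 3.04 -1.31  0.22] | row shift [0.006 0.015 0.003] turn [ 0.038 -0.016  0.003]
```

Emit:
step_arm(moves=[[[0,0,-0.06],[0,0,0],-0.2],[[0,0,-0.06],[0,0,0],-0.2],[[0,0,-0.06],[0,0,0],-0.2],[[0,0,-0.06],[0,0,0],-0.2],[[0,0,-0.06],[0,0,0],-0.2],[[0,0,-0.06],[0,0,0],-0.2],[[0,0,-0.06],[0,0,0],-0.2],[[0,0,-0.06],[0,0,0],-0.2]])

```text
t: 22.05
tcp_pos: [552.3, -28.0, 89.4]
tcp_rot: [0.181, 0.808, 0.546, 0.124]
wrist_force: [0.1, 0.1, 0.4]
opening: 0.6
```

```bash
python3 lid.py p5
```

```text
t 22.05 pos [552.3 -28.   89.4] a,b,z [208.9, -512.0, 89.4] j [-0.62  0.42 -0.41  1.15  1.15 -0.45] F [0.1 0.1 0.4] open 0.6
 toolz(ex,ey,z) [0.928, -0.004, -0.372] tooly [0.372, 0.001, 0.928]
lid theta (upper face) [-0.045 -0.012  0.019] 1394
```

View pics/p5.png

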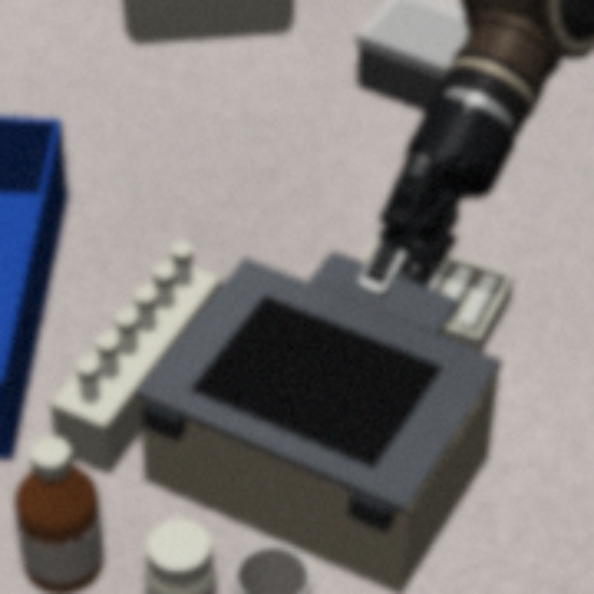

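The lid is shut: its angle did not change while the fingers went 12 mm lower. I'm backing out horizontally along −x of the incubator, then going up.

Emit:
step_arm(moves=[[[-0.13,-0.27,0],[0,0,0],-0.2],[[-0.21,-0.45,0],[0,0,0],-0.2],[[-0.34,-0.72,0],[0,0,0],-0.2],[[-0.42,-0.9,0],[0,0,0],-0.2],[[-0.42,-0.9,0],[0,0,0],-0.2],[[-0.3,-0.6,0.3],[0,0,0],-0.2],[[-0.2,-0.4,0.7],[0,0,0],-0.2],[[0,0,0.9],[0,0,0],-0.2]])

```text
t: 23.1
tcp_pos: [498.2, -139.4, 137.2]
tcp_rot: [0.181, 0.807, 0.548, 0.123]
wrist_force: [0.0, 0.0, -0.5]
opening: 0.598
```

Emit:
step_arm(moves=[[[0,0,0.9],[0,0,0],-0.2],[[0,0,0.9],[0,0,0],-0.2],[[0,0,0.9],[0,0,0],-0.2],[[0,0,0.9],[0,0,0],-0.2],[[0,0,0.5],[0,0,0],-0.2],[[0,0,0],[0,0,0],-0.2],[[0,0,0],[0,0,0],-0.2],[[0,0,0],[0,0,0],-0.2]])

```text
t: 24.1
tcp_pos: [497.1, -142.5, 242.9]
tcp_rot: [0.183, 0.807, 0.549, 0.124]
wrist_force: [0.1, 0.1, 0.4]
opening: 0.598
```

Run:
```python
from lid import *
s=st(); p=lid(s[2],s[3]); cv2.imwrite('pics/end.png',p['frame'])
for t in ['tube_rack','reagent_bottle','cuvette_tray','beaker','jar','wash_bottle','tip_box']:
    q=silhouettes(p,t)
    if q: print(t,round(q[0]['p'],2),np.percentile(pts(p,q[0]['pixels']),[3,50,97],axis=0).round(0).tolist())
```

```text
t 24.1 pos [ 497.1 -142.5  242.9] a,b,z [81.8, -510.7, 242.9] j [-0.85  0.44 -0.08  1.84  1.02 -0.86] F [0.1 0.1 0.4] open 0.6
 toolz(ex,ey,z) [0.93, -0.006, -0.368] tooly [0.368, -0.003, 0.93]
lid theta (upper face) [-0.048 -0.011  0.019] 1389
tube_rack 0.61 [[677.0, -118.0, 6.0], [726.0, -8.0, 59.0], [771.0, 39.0, 96.0]]
reagent_bottle 0.71 [[729.0, 122.0, 10.0], [753.0, 146.0, 78.0], [781.0, 159.0, 129.0]]
cuvette_tray 0.85 [[435.0, -208.0, 2.0], [476.0, -167.0, 26.0], [544.0, -100.0, 34.0]]
beaker 0.59 [[578.0, 146.0, 1.0], [601.0, 163.0, 36.0], [624.0, 197.0, 60.0]]
jar 0.59 [[646.0, 132.0, 7.0], [668.0, 162.0, 49.0], [691.0, 174.0, 62.0]]
wash_bottle 0.87 [[457.0, 411.0, 5.0], [488.0, 443.0, 106.0], [517.0, 458.0, 170.0]]
tip_box 0.85 [[437.0, -491.0, 1.0], [508.0, -423.0, 49.0], [563.0, -385.0, 65.0]]
```

View pics/end.png

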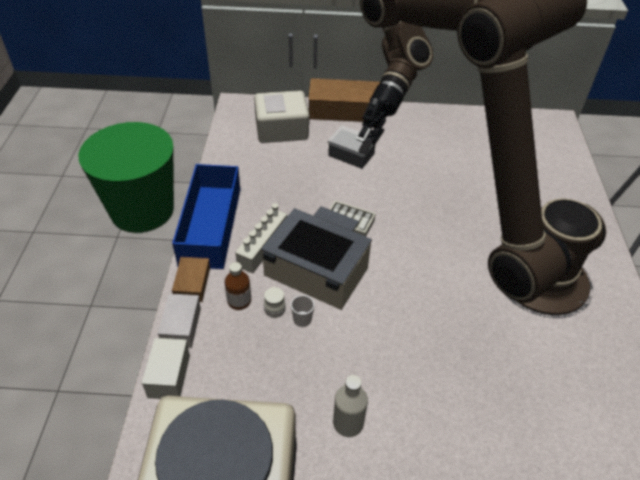

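The final view shows the lid shut and level at (315,245), the gripper high and clear at (375,120), and every bystander where it started.

```bash
python3 -c "
from station import *
print(finish_job())"
```

```text
the job is handed in; nothing more can be done
None
```

The lid is fully shut and the job is handed in, about 24 s into the 58 s allowed. I straddled the lip with the fingers part-open and pushed the lid over from behind with the rear finger. The front finger caught it at about 1.02 rad, after a slow fall of about 0.2 rad. I then lowered it in steps at about 15–40 mm/s at the lip and backed out horizontally, then up.

- **Lid:** the measured angle was −0.011 rad, which is shut within the measuring error. It stayed there while the fingers went 12 mm lower and after I backed away.
- **Forces:** wrist force readings between moves stayed under about 2 N, which is close to the sensor noise. The catch was therefore judged from the lid's slowing and then following the finger, not from a force reading.
- **Bystanders:** the bottles, beaker and jar measured within a few millimetres of their start. The rack, tray and tip box were seen in different parts than at the start, so their numbers don't compare directly. In the picture they look unmoved.
- **Disagreement:** the open fingertips appeared 33–40 mm behind the reported TCP in the camera depth, more than the 13 mm stated. I went by the camera measurement.

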